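# Press the teal lunch box's vent plug home

### The arm

A 6-joint arm with a two-finger parallel gripper is mounted at the origin on the work surface. World frame = base frame: x ahead of the robot, y to its left, z up, the work surface at z = 0. Lengths are in m, angles in rad, forces in N, time in s.
With the tool pointing down it reaches from about 0.3 to 0.775 m from the base axis. Payload 14.6 kg.
Tool frame: the origin (TCP) lies on the centre line of the jaws, within the pads' length; the fingertips stand 19 mm ahead of it and the grasp point (between the pads) is the TCP; z points along the fingers, y is the line along which they close (so a half turn about z gives the same grasp; the last joint's range is limited). The gripper opens to 94 mm and grips with 3 to 60 N. Pads are 16 mm wide; open, the fingers measure 119 mm over their backs; the gripper's body (75 mm by 177 mm) begins 78 mm behind the grasp point.
Start: joints at [1.178, 0.3, 1.521, -0, 1.321, -0.067], TCP at [0.176, 0.521, 0.224] pointing down, gripper open.
Joint ranges: [-3.03, 3.03], [-0.79, 2.21], [0.23, 2.52], [-1.04, 4.18], [0, 3.07], [-2.55, 2.55]. Speed limits (rad/s): [2.22, 2.22, 2.57, 3.14, 3.14, 3.14].

### API

Orientations are given as [roll, pitch, yaw] about the fixed x, y, z axes, in that order (R = Rz(yaw) Ry(pitch) Rx(roll)).
In Python, from station import get_obs, camera, workorder gives the robot as it stands.
- The arm moves only by the tool play_rows, never from a script. Its argument "motion" is a list that holds one entry, the list of rows, each a list of 7 numbers: the shift along the tool's x, y, z as a fraction of full scale, then the turn, a rotation vector about the tool's x, y, z as a fraction of full scale, then the opening, from -1 (shut) to 1 (fully open). In form: [[[x, y, z, ax, ay, az, grip], ...]]. A call has 1 to 10 rows; each row is the pose to reach, as a shift and turn from the pose commanded when the call began, along the tool's axes at that moment, turning the shorter way round; what a row does not reach only later rows make up. Full scale, the value 1, is 0.25 m for a shift and 2 pi rad for a turn. A row lasts 1/10 s, in which the tool goes at most 50 mm and 8.59 degrees, less where a joint would pass 70% of its speed; a pose out of reach is approached as far as the arm can. A call with a number of a shift or a turn outside -1 to 1 is refused whole. A call with a gripper value outside its range is refused whole. The fingers move at their own pace and stop on an object; "grip_force" is the grip in N (left out, the last holds). Time passes only in rows, so rows that repeat a pose let the fingers close. It gives the time, the measured TCP pose, the force, the opening and the grip force at its end, in the units of the state.
- get_obs(): the state, without advancing time (a new reading comes with each control period).
- camera(name): name is "scene" or "side" or "wrist"; returns a dict with "frame" (480x640x3 uint8, red, green, blue), "z_map" (480x640 float32, m along the optical axis (not along the pixel's ray), 0 where there is no reading), "camera_matrix" (3x3 intrinsics, pixels), "T" (4x4, takes a point from camera to world coordinates); the wrist camera has in their place "T_tool_cam" (4x4, takes a point from camera to tool coordinates, whose origin is the TCP and whose axes are the flange's). Camera axes: x right, y up, looking along -z (the intrinsics and any distortion apply to the point x, -y, -z); pixel columns grow to the right and rows downward; lengths in m; the calibration is good to about 2 mm. A picture is of the moment at which its call begins: read the wrist's pose just before it.
- workorder.hand_in(): hands the job in; it is judged then, once.
The state is a dict: "time_s": time; "qpos": joint angles; "joint_vel": joint speeds; "tau": joint torques, N m; "ee_pos": TCP position; "eef_rot": TCP orientation; "force": force on the tool from outside, world axes, zero at the start; "moment": the same for the moment, N m; "grip_width": finger opening in m; "grip_force": force on a finger pad.
Only numpy, scipy, OpenCV 4.12 (cv2) and the standard library are available. Lean on these libraries where they do the work, as an engineer would, in place of code of your own. Each camera call takes 0.05 s, during which the arm holds its last target. There are 200 camera calls.

### The job

The vent plug in the teal lunch box's lid has popped up. Press it fully home with the fingertips, gently and without lifting, tipping or shoving the box, then withdraw. Leave the orange box and everything else on the table untouched.

Things in the scene. Friction and masses are not known exactly. Their poses are not given: they have to be found in the camera images.
- teal_box: Small round lidded plastic lunch box, all teal, standing upright and loose, closed and full, about 0.4 kg: lid 100 mm across, flat lid top 60 mm above the table, a small lift tab at the lid's edge towards its own -x. Origin: centre of the underside; z up; its vent plug is 22 mm from the centre along its own +x.
- teal_plug (a joint): Sliding travel (m) of the vent plug of the teal box: 0 = fully popped up (top 10 mm proud of the lid), 0.008 = fully home (top 2 mm proud). Grows as it is pressed straight down. It slides against about 3 N of friction, has no spring, and stays where it is left, with a hard stop at 0.008. Starts up, at 0 to 0.0015.
- teal_plug_top (a point): Centre of the top face of the white round vent plug (18 mm across) in the lid of the teal box; z up. 70 mm above the table fully up, 62 mm fully home.
- orange_box: Small round lidded plastic lunch box, all orange, standing upright and loose, closed and full, about 0.4 kg: lid 100 mm across, flat lid top 60 mm above the table, a small lift tab at the lid's edge towards its own -x. Origin: centre of the underside; z up; its vent plug is 22 mm from the centre along its own +x.
- orange_plug_top (a point): Centre of the top face of the white round vent plug (18 mm across) in the lid of the orange box; z up. 70 mm above the table fully up, 62 mm fully home. Same plug as on the teal box; to be left alone.
- cup: Short white ceramic cup with a brown chip in its rim, 80 mm across, 70 mm tall, loose, empty. Origin: centre of the underside.
- carrier: Cylindrical two-tier steel lunch carrier with a bail handle and lever lock, 130 mm across (147 mm over the lock), lid top at 132 mm, handle top at 173 mm, loose, 0.9 kg. Origin: centre of the underside.
- fork: Steel fork lying flat, 180 mm long, 22 mm wide, 4 mm thick, loose. Origin: on its underside near the middle of its length, tines to its own +x.
- shaker: Glass salt shaker with a steel cap, 42 mm across, 75 mm tall, loose. Origin: centre of the underside.
- tumbler: Empty steel tumbler, 70 mm across the rim, 95 mm tall, loose. Origin: centre of the underside.
Not all that is in view belongs to the job. Several things have the shape of the teal_box; the one meant has the colours described above.

How it is judged:
By the outcome, as a careful person would: the job done as asked, in the order asked, and still so for the second after the job is handed in, with the robot touching nothing.
It also fails if it takes over 32 s, if anything falls off the work surface, if the arm or the gripper's body presses on something with over 40 N, if the wrist force passes 120 N, or if a joint passes its speed limit or range.

## Working session

There is one attempt and no reset: what is moved stays moved. The work goes in short steps, Python scripts to look and compute and a tool call to move; the robot and the scene stay as the last step left them, time stands still between calls to the robot, and variables do not carry over. Pictures are saved under pics/ and viewed, at most 10 in all, crops included, and the job is handed in when it is done.

Besides the shell and the picture viewer there is one more tool, called after ">>>" as a command line: name --argument value ..., lists and objects as JSON in quotes. play_rows: Moves the arm, as the interface text tells. Its arguments: {"type":"object","properties":{"motion":{"type":"array"},"grip_force":{"type":"number"}},"required":["motion"]}

```bash
mkdir -p pics
cat > h.py <<'E'
import numpy as np,cv2
from station import get_obs,camera
def snap(n,f):
    c=camera(n);cv2.imwrite(f'pics/{f}.png',c['frame'][:,:,::-1]);np.savez(f'pics/{f}.npz',**c);return c
def pt(c,u,v,T=None):
    K=c['camera_matrix'];z=c['z_map'][int(v),int(u)];T=c['T'] if T is None else T
    p=np.array([(u-K[0,2])/K[0,0]*z,-(v-K[1,2])/K[1,1]*z,-z,1]);return (T@p)[:3]
E
python3 - <<'E'
from h import *
o=get_obs();print(o)
a=snap('scene','s0');b=snap('side','d0')
print(a['camera_matrix'],a['T'],b['T'],a.keys())
cv2.imwrite('pics/both.png',cv2.resize(np.vstack([a['frame'],b['frame']])[:,:,::-1],(400,600)))
E
```

```text
{'time_s': 0.0, 'qpos': array([ 1.17838384e+00,  3.00486705e-01,  1.52156782e+00,  1.70779488e-05,
        1.32072273e+00, -6.66274238e-02]), 'joint_vel': array([ 0.0015909 , -0.00093363,  0.0003244 ,  0.00040775,  0.00211936,
       -0.00123681]), 'tau': array([ 1.29913104e-03, -5.31800544e+01, -3.52736163e+01,  7.08894082e-02,
        2.44095043e-02, -6.38371216e-05]), 'ee_pos': array([0.17594961, 0.52084202, 0.22388337]), 'eef_rot': array([-3.14041178e+00, -9.53737023e-05,  2.81580330e+00]), 'force': array([-0.44288998,  0.56796489,  0.36417494]), 'moment': array([ 0.01153341, -0.00655127,  0.03260513]), 'grip_force': 0.0, 'grip_width': 0.0937756791664092}
[[472.14052578   0.         317.88502237]
 [  0.         472.14052578 244.62182122]
 [  0.           0.           1.        ]] [[ 0.69123216 -0.48059094  0.53965772  1.1532786 ]
 [ 0.72261901  0.46430677 -0.51209471 -0.55372606]
 [-0.00445866  0.74394326  0.66822792  0.77995518]
 [ 0.          0.          0.          1.        ]] [[ 0.69341281  0.52606014 -0.49238137 -0.03136747]
 [-0.72053414  0.50336925 -0.47691713 -0.62931396]
 [-0.00303745  0.68547803  0.72808698  0.98674677]
 [ 0.          0.          0.          1.        ]] dict_keys(['frame', 'z_map', 'camera_matrix', 'T'])
```

View pics/s0.png

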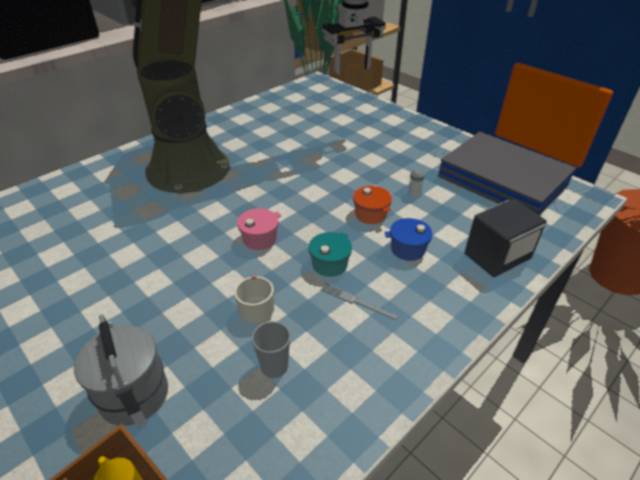

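View pics/d0.png

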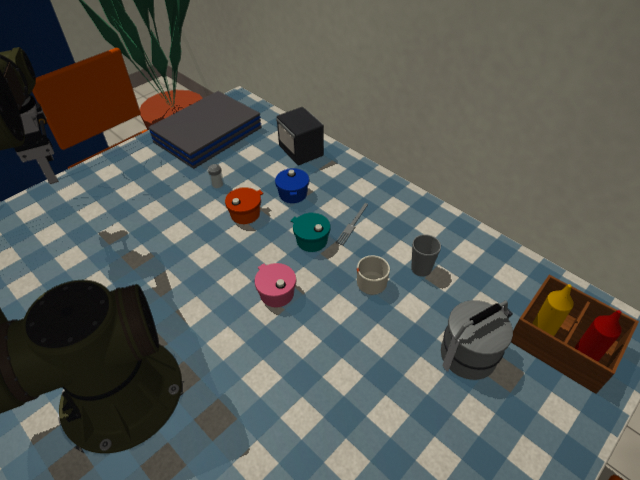

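Four boxes share the shape in the scene view: pink (259,229), teal (330,254), orange (372,204) and blue (410,239). The all-teal one at (330,254), or (312,232) in the side view, fits the description. I'll confirm that in a crop and measure it.

Run:
```python
from h import *
a=dict(np.load('pics/s0.npz'));b=dict(np.load('pics/d0.npz'))
A=cv2.resize(a['frame'][222:282,295:365],None,fx=5.5,fy=5.5,interpolation=2);B=cv2.resize(b['frame'][205:265,277:347],None,fx=5.5,fy=5.5,interpolation=2)
cv2.imwrite('pics/crop.png',np.hstack([A,B])[:,:,::-1])
def cloud(c):
    v,u=np.mgrid[:480,:640];K=c['camera_matrix'];z=c['z_map']
    p=np.stack([(u-K[0,2])/K[0,0]*z,-(v-K[1,2])/K[1,1]*z,-z],-1);return p@c['T'][:3,:3].T+c['T'][:3,3]
for n,c in(('scene',a),('side',b)):
    P=cloud(c);f=c['frame'].astype(int);h=cv2.cvtColor(c['frame'],cv2.COLOR_RGB2HSV)
    for nm,lo,hi in(('teal',80,95),('orange',3,12),('pink',165,178),('blue',108,122)):
        m=(h[...,0]>=lo)&(h[...,0]<=hi)&(h[...,1]>170)&(P[...,2]>.05)&(P[...,2]<.075)&(np.hypot(P[...,0],P[...,1])<.9)&(c['z_map']>0)
        if m.sum()<20: print(n,nm,m.sum());continue
        q=P[m];ctr,r=cv2.minEnclosingCircle(q[:,:2].astype(np.float32))
        w=(h[...,1]<70)&(h[...,2]>90)&(np.hypot(P[...,0]-ctr[0],P[...,1]-ctr[1])<.045)&(P[...,2]>.05)
        ij=np.argwhere(w)
        print(n,nm,m.sum(),np.round(ctr,4),round(r,4),'z',np.percentile(q[:,2],[5,50,95]).round(4),'plug',w.sum(),P[w].mean(0).round(4) if w.any() else '',np.percentile(P[w][:,2],90).round(4) if w.any() else '',ij.mean(0)[::-1] if w.any() else '')
```

```text
scene teal 796 [0.5911 0.0208] 0.0536 z [0.0568 0.0591 0.0614] plug 53 [ 0.5962 -0.0048  0.0658] 0.0693 [324.49056604 248.52830189]
scene orange 627 [0.5416 0.2257] 0.0544 z [0.0549 0.0585 0.0609] plug 32 [0.5135 0.2299 0.0658] 0.0691 [366.96875 190.59375]
scene pink 0
scene blue 758 [0.6396 0.3239] 0.1925 z [0.0562 0.0588 0.061 ] plug 0   
side teal 811 [0.5852 0.022 ] 0.0566 z [0.0535 0.0595 0.0628] plug 30 [ 0.5938 -0.0045  0.0684] 0.0711 [318.  226.5]
side orange 788 [ 0.5982 -0.1534] 0.439 z [0.0532 0.0594 0.0664] plug 66 [ 0.6005 -0.1697  0.0686] 0.072 [367.81818182 258.45454545]
side pink 0
side blue 656 [0.6186 0.4286] 0.2971 z [0.0513 0.059  0.0625] plug 0
```

View pics/crop.png

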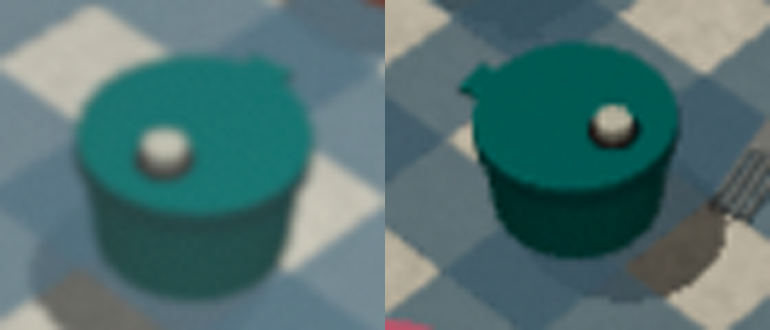

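The crop shows the teal box with its white plug standing proud, at scene (324.5,247.5) and side (318.5,226.5). The tab is on the opposite side, as described. I'll triangulate the plug top.

```bash
cat >> h.py <<'E'
from scipy.spatial.transform import Rotation as R
def ray(c,u,v,T=None):
    K=c['camera_matrix'];T=c['T'] if T is None else T
    d=T[:3,:3]@np.array([(u-K[0,2])/K[0,0],-(v-K[1,2])/K[1,1],-1]);return T[:3,3],d/np.linalg.norm(d)
def tri(rs):
    A=sum(np.eye(3)-np.outer(d,d) for o,d in rs);b=sum((np.eye(3)-np.outer(d,d))@o for o,d in rs);x=np.linalg.solve(A,b)
    return x,[np.linalg.norm(np.cross(x-o,d)) for o,d in rs]
E
python3 - <<'E'
from h import *
a=dict(np.load('pics/s0.npz'));b=dict(np.load('pics/d0.npz'))
x,e=tri([ray(a,324.4,247.2),ray(b,318.3,226.3)]);print(x,e)
o=get_obs();Rm=R.from_euler('xyz',o['eef_rot']).as_matrix()
print(Rm.T@(np.array([.585,-.005,.22])-o['ee_pos'])/.25)
E
```

```text
[ 0.59503651 -0.00415854  0.06826428] [np.float64(0.00028587872457701383), np.float64(0.00028587872457690243)]
[-2.22337604 -1.46907483  0.01714806]
```

>>> play_rows --motion '[[[-0.8,-0.53,0,0,0,0,-1],[-0.8,-0.53,0,0,0,0,-1],[-0.8,-0.53,0,0,0,0,-1],[-0.8,-0.53,0,0,0,0,-1],[-0.8,-0.53,0,0,0,0,-1],[-0.8,-0.53,0,0,0,0,-1]]]' --grip_force 10

```text
time_s: 0.7
ee_pos: [0.3251, 0.3286, 0.2244]
eef_rot: [-3.141, 0.0, 2.812]
force: [0.1, 0.0, 0.2]
grip_width: 0.0495
grip_force: 0.0
```

>>> play_rows --motion '[[[-0.8,-0.53,0,0,0,0,-1],[-0.8,-0.53,0,0,0,0,-1],[-0.8,-0.53,0,0,0,0,-1],[-0.8,-0.53,0,0,0,0,-1],[-0.8,-0.53,0,0,0,0,-1],[-0.8,-0.53,0,0,0,0,-1]]]'

```text
time_s: 1.3
ee_pos: [0.4719, 0.1394, 0.2239]
eef_rot: [-3.141, -0.0, 2.812]
force: [-0.4, -0.5, -0.1]
grip_width: 0.0016
grip_force: 0.0
```

>>> play_rows --motion '[[[-0.62,-0.41,0,0,0,0,-1],[-0.62,-0.41,0,0,0,0,-1],[-0.62,-0.41,0,0,0,0,-1],[-0.62,-0.41,0,0,0,0,-1],[-0.62,-0.41,0,0,0,0,-1],[-0.62,-0.41,0,0,0,0,-1],[-0.62,-0.41,0,0,0,0,-1]]]'

```text
time_s: 2.0
ee_pos: [0.5837, -0.0032, 0.2244]
eef_rot: [3.142, -0.0, 2.817]
force: [0.6, 0.3, 0.5]
grip_width: 0.0005
grip_force: 0.0
```

Run:
```python
from h import *
o=get_obs();c=snap('wrist','w0')
print(o['ee_pos'],o['eef_rot'],o['force'],o['grip_width'],o['time_s'],c['T_tool_cam'])
T=np.eye(4);T[:3,:3]=R.from_euler('xyz',o['eef_rot']).as_matrix();T[:3,3]=o['ee_pos'];T=T@c['T_tool_cam']
p=np.linalg.inv(T)@[.595,-.004,.069,1];K=c['camera_matrix'];print(K[0,0]*p[0]/-p[2]+K[0,2],K[1,1]*p[1]/p[2]+K[1,2])
```

```text
[ 0.58371713 -0.00321571  0.22438345] [ 3.14151005e+00 -4.64862636e-04  2.81717346e+00] [0.5522149  0.29877905 0.48243903] 0.0005465992750627029 2.0 [[-2.85907551e-04  9.65416462e-01  2.60712433e-01  7.45712095e-02]
 [ 9.99999878e-01  3.80754652e-04 -3.13292666e-04 -8.76750218e-06]
 [-4.01725369e-04  2.60712312e-01 -9.65416454e-01 -1.60230802e-01]
 [ 0.00000000e+00  0.00000000e+00  0.00000000e+00  1.00000000e+00]]
322.3098367557575 243.76641576798383
```

View pics/w0.png

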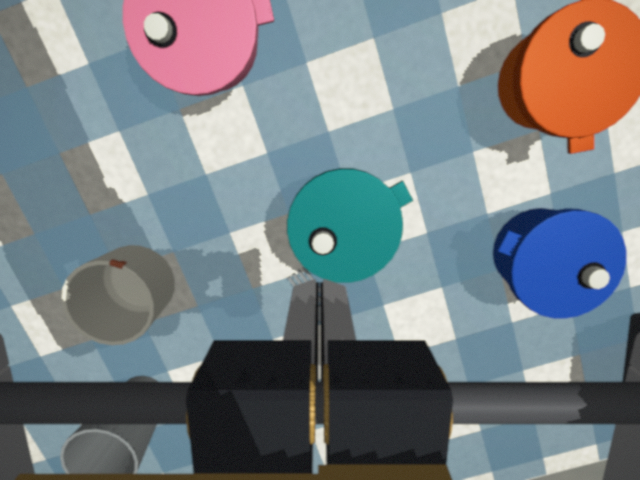

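The wrist view shows the teal plug at (322,242), within 2 px of the prediction. The fingers are shut and nothing is in the way. I'll combine the three views.

Run:
```python
from h import *
a=dict(np.load('pics/s0.npz'));b=dict(np.load('pics/d0.npz'));c=dict(np.load('pics/w0.npz'))
o=get_obs();Rm=R.from_euler('xyz',o['eef_rot']).as_matrix()
T=np.eye(4);T[:3,:3]=Rm;T[:3,3]=o['ee_pos'];T=T@c['T_tool_cam']
w=ray(c,322.3,242,T)
x,e=tri([ray(a,324.4,247.2),ray(b,318.3,226.3),w]);print(x,e, w[0]+w[1]*((.0695-w[0][2])/w[1][2]),pt(c,322,242,T))
t=np.array([x[0],x[1],.098]);print(Rm.T@(t-o['ee_pos'])/.25)
```

```text
[ 0.59460955 -0.00383063  0.06787158] [np.float64(0.0002879465678282147), np.float64(0.0006920519873680641), np.float64(0.0006746019166127813)] [ 0.59352874 -0.00349478  0.0695    ] [ 0.59346578 -0.00373642  0.0694347 ]
[-0.04216152  0.01142306  0.50632936]
```

>>> play_rows --motion '[[[-0.04,0.011,0.1,0,0,0,-1],[-0.04,0.011,0.25,0,0,0,-1],[-0.04,0.011,0.38,0,0,0,-1],[-0.04,0.011,0.45,0,0,0,-1],[-0.04,0.011,0.49,0,0,0,-1],[-0.04,0.011,0.49,0,0,0,-1],[-0.04,0.011,0.49,0,0,0,-1]]]'

```text
time_s: 2.75
ee_pos: [0.595, -0.0049, 0.1031]
eef_rot: [3.141, 0.001, 2.816]
force: [0.6, -0.1, -0.4]
grip_width: 0.0003
grip_force: 0.0
```

Run:
```python
from h import *
o=get_obs();print(o['ee_pos'],o['eef_rot'],o['force'])
c=snap('wrist','w1');s=snap('scene','s1');d=snap('side','d1')
f=lambda c,x,y:cv2.resize(c['frame'][y:y+75,x:x+65],None,fx=6,fy=6,interpolation=2)
cv2.imwrite('pics/c1.png',np.hstack([f(s,295,205),f(d,285,175)])[:,:,::-1])
```

```text
[ 0.59495067 -0.00494451  0.10312918] [3.14121470e+00 1.42484615e-03 2.81632448e+00] [ 0.61285359 -0.10603535 -0.40312171]
```

View pics/c1.png

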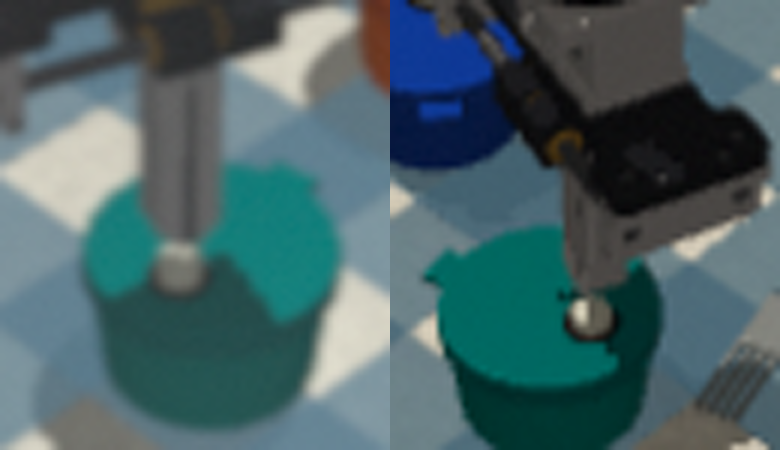

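Both views show the shut fingertips directly over the plug (scene crop (180,250), side crop (590,305)). Next is a slow descent, watching the force.

>>> play_rows --motion '[[[0.004,0.002,0.02,0,0,0,-1],[0.004,0.002,0.04,0,0,0,-1],[0.004,0.002,0.046,0,0,0,-1],[0.004,0.002,0.052,0,0,0,-1],[0.004,0.002,0.058,0,0,0,-1],[0.004,0.002,0.064,0,0,0,-1],[0.004,0.002,0.068,0,0,0,-1],[0.004,0.002,0.068,0,0,0,-1]]]'

```text
time_s: 3.7
ee_pos: [0.5938, -0.0046, 0.0849]
eef_rot: [-3.142, 0.0, 2.816]
force: [-1.0, -0.6, -0.1]
grip_width: 0.0005
grip_force: 0.2
```

>>> play_rows --motion '[[[0,0,0.004,0,0,0,-1],[0,0,0.008,0,0,0,-1]]]'

```text
time_s: 3.9
ee_pos: [0.5938, -0.0046, 0.083]
eef_rot: [3.142, 0.0, 2.816]
force: [-1.6, 0.4, 3.3]
grip_width: 0.0003
grip_force: 1.5
```

>>> play_rows --motion '[[[0,0,0.003,0,0,0,-1],[0,0,0.006,0,0,0,-1]]]'

```text
time_s: 4.1
ee_pos: [0.5938, -0.0046, 0.0814]
eef_rot: [3.142, 0.0, 2.816]
force: [-1.9, -0.3, 3.4]
grip_width: 0.0002
grip_force: 1.5
```

>>> play_rows --motion '[[[0,0,0.002,0,0,0,-1],[0,0,0.003,0,0,0,-1]]]'

```text
time_s: 4.3
ee_pos: [0.5939, -0.0046, 0.0812]
eef_rot: [3.142, 0.0, 2.816]
force: [-3.0, -0.4, 10.8]
grip_width: 0.0006
grip_force: 5.1
```

>>> play_rows --motion '[[[0,0,0.002,0,0,0,-1],[0,0,0.002,0,0,0,-1]]]'

```text
time_s: 4.5
ee_pos: [0.594, -0.0046, 0.0812]
eef_rot: [3.142, 0.001, 2.816]
force: [-5.3, -0.1, 13.1]
grip_width: 0.0004
grip_force: 6.3
```

The force rose from 3 N to 13 N with no further travel at tip z = 62.2 mm, so that is the hard stop. Withdrawing straight up.

>>> play_rows --motion '[[[0,0,-0.008,0,0,0,-1],[0,0,-0.03,0,0,0,-1],[0,0,-0.08,0,0,0,-1],[0,0,-0.2,0,0,0,-1],[0,0,-0.35,0,0,0,-1],[0,0,-0.5,0,0,0,-1],[0,0,-0.56,0,0,0,-1],[0,0,-0.56,0,0,0,-1]]]'

```text
time_s: 5.3
ee_pos: [0.5946, -0.0046, 0.2235]
eef_rot: [3.14, 0.005, 2.816]
force: [0.4, -0.4, -0.5]
grip_width: 0.0006
grip_force: 0.0
```

Run:
```python
from h import *
o=get_obs();print(o['ee_pos'],o['force'],o['time_s'])
c=snap('wrist','w2');s=snap('scene','s2');d=snap('side','d2')
a=dict(np.load('pics/s0.npz'));w0=dict(np.load('pics/w0.npz'))
f=lambda c,x,y:cv2.resize(c['frame'][y:y+60,x:x+65],None,fx=6,fy=6,interpolation=2)
top=np.hstack([f(s,295,225),f(d,280,205)]);T=np.eye(4);T[:3,:3]=R.from_euler('xyz',o['eef_rot']).as_matrix();T[:3,3]=o['ee_pos'];T=T@c['T_tool_cam']
v,u=np.mgrid[180:300,270:380]
for k,vv,uu,TT in((c,*np.mgrid[150:320,260:420],T),(d,*np.mgrid[205:265,280:345],d['T'])):
    h=cv2.cvtColor(k['frame'],cv2.COLOR_RGB2HSV)
    P=np.array([pt(k,i,j,TT) for i,j in zip(uu.ravel(),vv.ravel())]);g=np.hypot(P[:,0]-.594,P[:,1]+.004)
    print('plug',np.percentile(P[g<.006][:,2],[10,50,90]),'lid',np.median(P[(g>.013)&(g<.02)][:,2]))
cv2.imwrite('pics/c2.png',top[:,:,::-1])
```

```text
[ 0.59457968 -0.00458108  0.22345068] [ 0.40634813 -0.35703977 -0.54273648] 5.3
plug [0.06147302 0.06283347 0.22913375] lid 0.06023849007465848
plug [0.06075463 0.06161417 0.0634411 ] lid 0.06004845624742727
```

View pics/c2.png

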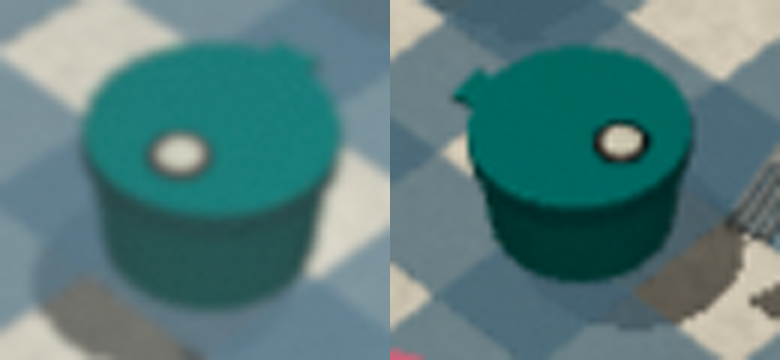

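The plug now sits 2 mm proud of the lid (home) at scene crop (180,155) and side crop (622,142). The box looks unmoved and the arm is clear.

```bash
python3 -c "
from station import workorder
print(workorder.hand_in())"
```

```text
the job is handed in; nothing more can be done
None
```

The teal box's vent plug is pressed fully home, about 2 mm proud of the lid with a peak reading of about 13 N. The box looks unmoved, the arm is clear, no other object was approached, and the job is handed in.

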